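# Put the label printer back on line

## Robot

A 6-joint arm with a two-finger parallel gripper is mounted at the origin on the work surface. World frame = base frame: x ahead of the robot, y to its left, z up, the work surface at z = 0. Lengths are in mm, angles in degrees, forces in N, time in s.
With the tool pointing down it reaches from about 350 to 850 mm from the base axis. Payload 8.1 kg.
Tool frame: the origin (TCP) lies between the finger pads; the fingertips stand 8 mm ahead of it and the grasp point (between the pads) lies 11 mm behind it (r.tip_extent is the distance from the TCP to the fingertips, in mm); z points along the fingers, y is the direction in which the jaws open and shut (so a half turn about z gives the same grasp; the last joint's range is limited). The gripper opens to 85 mm and grips with 20 to 120 N. Pads are 22 mm wide; open, the fingers measure 114 mm over their backs; the gripper's body (76 mm by 85 mm) begins 54 mm behind the grasp point. The pads swing forward as they close: fully open they stand 13 mm farther back than shut.
Start: joints at [67.414, 7.471, 85.268, -0, 87.261, -4.893], TCP at [182.328, 571.631, 239.292] pointing down, gripper open.
Joint ranges: [-169.43, 169.43], [-51.17, 129.36], [1.28, 143.12], [-76.62, 256.62], [0, 156.53], [-152.29, 152.29]. Speed limits (degrees/s): [136.94, 136.94, 159.86, 180, 180, 180].

## Interface

Orientations are given as [roll, pitch, yaw] about the fixed x, y, z axes, in that order (R = Rz(yaw) Ry(pitch) Rx(roll)).
In Python, from bench import sensors, viewer, hand_in, r gives the robot as it stands. The module is installed in compiled form; this text tells all that it offers.
- The arm moves only by the tool move_arm, never from a script. Its argument "rows" is a list that holds one entry, the list of rows, each a list of 6 numbers: the shift along the tool's x, y, z in m, then the turn, a rotation vector about the tool's x, y, z in degrees. In form: [[[tx, ty, tz, rx, ry, rz], ...]]. A call has 1 to 20 rows; each row is the pose to reach, as a shift and turn from the pose commanded when the call began, along the tool's axes at that moment; what a row does not reach only later rows make up. A row lasts 1/10 s, in which the tool goes at most 50 mm and 8.59 degrees, less where a joint would pass 70% of its speed; a pose out of reach is approached as far as the arm can. A call with a gripper value outside its range is refused whole. "grip" is the opening, from 0 (shut) to 1 (fully open), set as the call begins (left out, the last holds). The fingers move at their own pace and stop on an object; "newtons" is the grip in N (left out, the last holds). Time passes only in rows, so rows that repeat a pose let the fingers close. It gives the time, the measured TCP pose, the force and the opening at its end, in the units of the state.
- sensors.sense(): the state, without advancing time (a new reading comes with each control period).
- viewer.snapshot(name): name is "scene" or "top" or "wrist"; returns a dict with "color" (400x640x3 uint8, red, green, blue), "camera_matrix" (3x3 intrinsics, pixels), "k1" (the pictures are not rectified: a ray, as slopes to the right and down, at radius r is drawn at 1 + k1 r^2 times it, then the intrinsics apply), "R" (3x3) and "t" (3): a world point X has camera coordinates R X + t. Camera axes: x right, y down, z forward; pixel columns grow to the right and rows downward; lengths in mm; the calibration is good to about 2 mm. A picture is of the moment at which its call begins. There is no depth.
- hand_in(): hands the job in, once; it reports no verdict.
The state is a dict: "time": time; "joint_pos": joint angles; "qd": joint speeds; "joint_efforts": joint torques, N m; "tool_pos": TCP position; "tcp_rot": TCP orientation; "ft_force": force on the tool from outside, world axes, zero at the start; "wrist_torque": the same for the moment, N m; "finger_gap": finger opening in mm.
Only numpy, scipy, OpenCV 4.12 (cv2) and the standard library are available. Lean on these libraries where they do the work, as an engineer would, in place of code of your own. Each camera call takes 0.05 s, during which the arm holds its last target.

## Task

A new roll is in the label printer: with closed fingers push its open cover fully shut, press the pause key (the oblong key at the left end of the row, seen from the robot) right down and let it up, and then hold the feed key (the round one beside it) down for a good two seconds and let go. Grip or lift nothing. Do not press the small square cancel key, press no key while the cover is open, and leave the things round the printer where they stand.

Things in the scene. Friction and masses are not known exactly. Their poses are not given: they have to be found in the camera images.
- printer: Grey label printer fixed on the bench, 260 mm deep (x), 250 wide (y), 140 high when shut. Origin: centre of its underside, at bench height. Its -x is the front, facing the robot within 0.35 rad. The front 75 mm is a dark key deck, rising to the rear by 0.15 rad; deck face 91 mm up at x = -92.5 mm. Keys there at y = +85 pause, +35 feed, -15 cancel; flat display at y = -77. Cover and roll behind.
- cover (a joint): Opening angle of the printer's cover, rad: 0 is fully shut (a hard stop), larger is more open; it starts 0.45 to 0.8 open. The hinge is stiff: the cover stays where it is left, and takes about 2 to 6 N of downward push 60 to 150 mm from the hinge to go down.
- cover_hinge (a point): Middle of the cover's hinge axis, which is level and runs along the printer's y: 120 mm behind the printer's origin, 95 mm above the bench. Fixed.
- cover_edge (a point): Middle of the front edge of the cover's flat top; moves with it. x runs along the top to the hinge, z square off it. The cover is a light grey shell 250 mm wide; shut, its flat top (flush dark window) is 140 mm above the bench (45 above the hinge) and reaches from above the hinge to 150 mm in front of it; then the front slants down to a small tab 180 mm in front of the hinge.
- pause_key (a joint): Travel of the pause key, oblong, 18 mm deep and 34 mm wide, leftmost seen from the robot. All keys are pale grey on the dark deck, told apart by shape. 0 is up, 0.004 m fully down; a spring raises it again. It starts to move at about 1.5 N and is fully down at 5 N.
- pause_key_top (a point): Centre of the pause key's upper face, 8 mm above the deck when up; moves with the key, z is the deck's normal (the key goes down along -z).
- feed_key (a joint): Travel of the feed key: a round key 26 mm across, 50 mm to the right of the pause key (centre to centre). Works like the pause key.
- feed_key_top (a point): Centre of the feed key's upper face, 8 mm above the deck when up; moves with the key, z is the deck's normal.
- cancel_key (a joint): Travel of the cancel key: a small square key 15 mm by 15 mm, 50 mm to the right of the feed key. Works like the pause key. Not to be pressed.
- cancel_key_top (a point): Centre of the cancel key's upper face, 8 mm above the deck when up.
- carton: Small taped cardboard carton, 100 x 70 x 65 mm high, loose beside the printer. Origin: centre of its underside. A bystander.
- tape: Roll of brown packing tape lying flat, 104 mm across, 48 mm high, loose beside the printer. Origin: centre of its underside. A bystander.
- spare_roll: Spare roll of white labels standing on end, 90 mm across, 100 mm high, loose beside the printer. Origin: centre of its underside. A bystander.
- mug: White mug, 80 mm across, 92 mm high, with a handle, loose beside the printer. Origin: centre of its underside. A bystander.

How it is judged:
By the outcome, as a careful person would: the job done as asked, in the order asked, and still so for the second after the job is handed in, with the robot touching nothing.
It also fails if it takes over 48 s, if anything falls off the work surface, if the arm or the gripper's body presses on something with over 40 N, if the wrist force passes 120 N, or if a joint passes its speed limit or range.

## Working session

There is one attempt and no reset: what is moved stays moved. The work goes in short steps, Python scripts to look and compute and a tool call to move; the robot and the scene stay as the last step left them, time stands still between calls to the robot, and variables do not carry over. Pictures are saved under pics/ and viewed, and the job is handed in when it is done.

Besides the shell and the picture viewer there is one more tool, called after "Emit:" as name(argument=value, ...) on one line, values as JSON. move_arm: Moves the arm, as the interface text tells. Its arguments: {"type":"object","properties":{"rows":{"type":"array","items":{"type":"array","items":{"type":"array","items":{"type":"number"}}}},"grip":{"type":"number"},"newtons":{"type":"number"}},"required":["rows"]}

```bash
mkdir -p pics; python3 - <<'E'
from bench import sensors, viewer, r
import cv2,pickle
print(sensors.sense(), r.tip_extent)
for n in ["scene","top","wrist"]:
    s=viewer.snapshot(n); pickle.dump(s,open(n+'.pkl','wb'))
    cv2.imwrite(f'pics/{n}0.png',s['color'][:,:,::-1]); print(n,s['camera_matrix'],s['k1'],s['R'],s['t'])
E
```

```text
{'time': 0.0, 'joint_pos': array([ 6.74154476e+01,  7.51596495e+00,  8.53310591e+01, -9.35091090e-04,
        8.72597863e+01, -4.89403444e+00]), 'qd': array([ 0.11793731,  0.05050823, -0.0039947 ,  0.00054871,  0.06676432,
        0.10875429]), 'joint_efforts': array([ 1.99149408e-04, -5.69406581e+01, -5.00542653e+01, -1.61607145e-04,
        1.49237568e-02, -2.85123626e-06]), 'tool_pos': array([182.11161244, 571.1298101 , 238.21841249]), 'tcp_rot': array([-1.79893499e+02, -8.18179117e-03,  1.62309520e+02]), 'ft_force': array([-0.49305414,  0.51181459, -0.12248034]), 'wrist_torque': array([0.02577113, 0.03855683, 0.03882374]), 'finger_gap': 85.55767855567858} 8.0
scene [[443.91915272   0.         317.4961623 ]
 [  0.         443.91915272 197.5313223 ]
 [  0.           0.           1.        ]] -0.1150738178109415 [[ 0.82922689  0.55868228 -0.01602752]
 [ 0.42156562 -0.6440244  -0.63836901]
 [-0.36696757  0.5225961  -0.76956359]] [-507.30335064 -169.31390722 1328.1727185 ]
top [[408.6902884    0.         317.35954438]
 [  0.         408.6902884  202.63977739]
 [  0.           0.           1.        ]] -0.05356391560577677 [[ 0.02014551 -0.9995804   0.02081281]
 [-0.99696889 -0.02164884 -0.07472854]
 [ 0.07514776 -0.01924428 -0.9969867 ]] [  10.86138309  625.88156105 1155.45272588]
wrist [[286.84374351   0.         320.24074644]
 [  0.         286.84374351 199.59054181]
 [  0.           0.           1.        ]] -0.04925541943570915 [[ 0.30448952  0.95251463 -0.00142034]
 [ 0.90961195 -0.29033173  0.29717601]
 [ 0.28265213 -0.09177894 -0.95482166]] [-598.12758618  -37.89601977  379.88146503]
```

View pics/scene0.png

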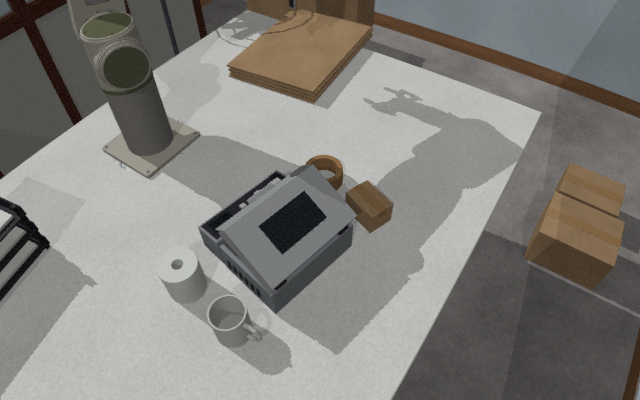

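View pics/top0.png

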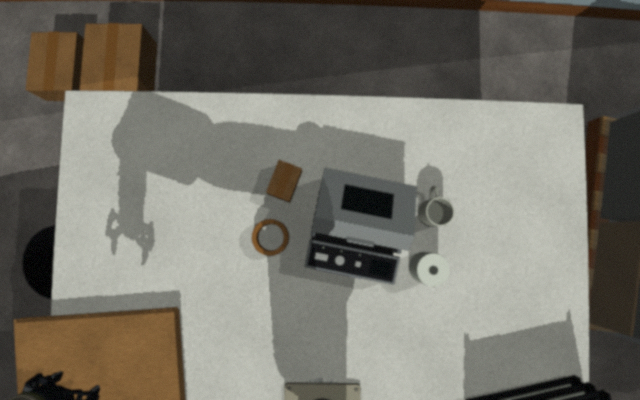

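```bash
python3 - <<'E'
import cv2
a=cv2.imread('pics/top0.png')[155:300,240:460]
cv2.imwrite('pics/topc.png',cv2.resize(a,None,fx=3.6,fy=3.6,interpolation=cv2.INTER_CUBIC))
a=cv2.imread('pics/scene0.png')[140:330,180:400]
cv2.imwrite('pics/scenec.png',cv2.resize(a,None,fx=3,fy=3,interpolation=cv2.INTER_CUBIC))
E
```

```text
(no output)
```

View pics/topc.png

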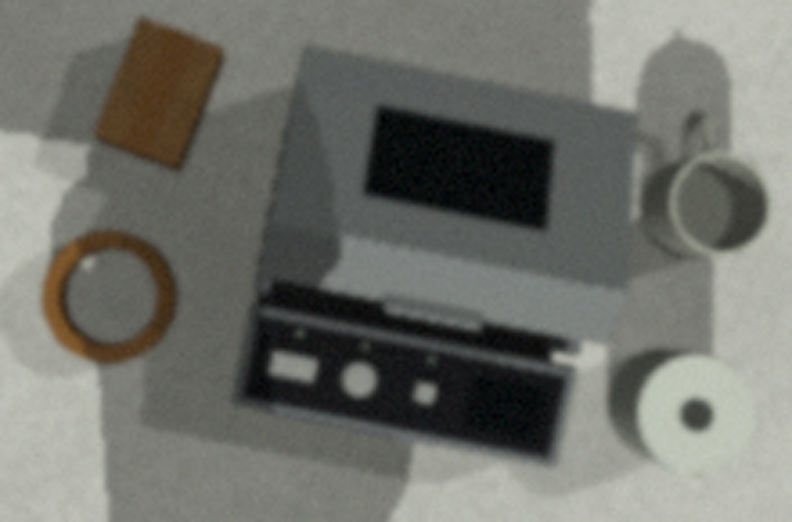

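View pics/scenec.png

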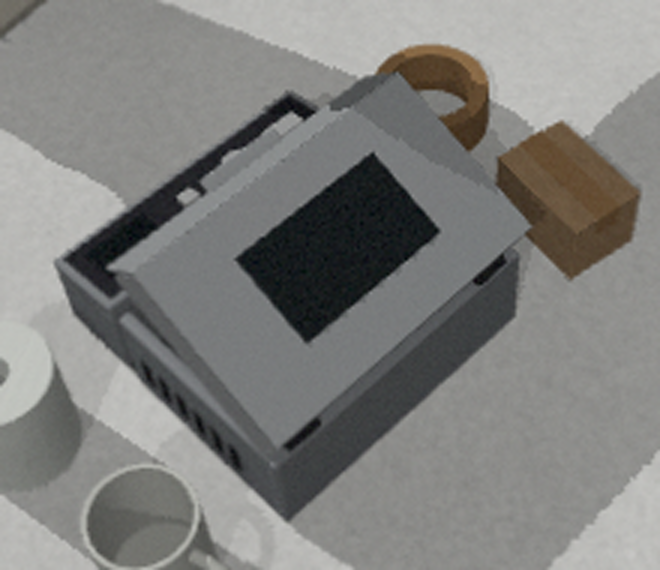

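View pics/wrist0.png

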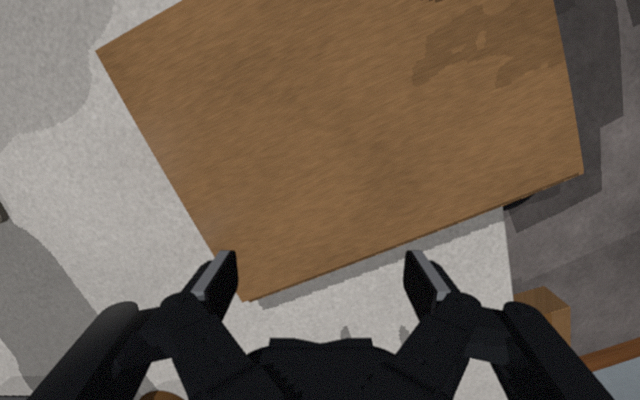

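```bash
cat > h.py <<'E'
import numpy as np,cv2,pickle
from scipy.optimize import least_squares
from scipy.spatial.transform import Rotation as Ro
def proj(s,X):
    X=np.atleast_2d(X); 
    return cv2.projectPoints(X.astype(float),cv2.Rodrigues(s['R'])[0],s['t'],s['camera_matrix'],np.array([s['k1'],0,0,0.]))[0][:,0]
def world(p,X): # p=x,y,yaw
    c,s=np.cos(p[2]),np.sin(p[2]); X=np.atleast_2d(X)
    return np.c_[p[0]+c*X[:,0]-s*X[:,1],p[1]+s*X[:,0]+c*X[:,1],X[:,2]]
def key(y): return [-92.5-8*np.sin(.15),y,91+8*np.cos(.15)]
def cov(a,d,h,y): # d in front of hinge, h above
    return [120-(d*np.cos(a)+h*np.sin(a)), y, 95+d*np.sin(a)+h*np.cos(a)] if False else [120-d*np.cos(a)+h*np.sin(a), y, 95+d*np.sin(a)+h*np.cos(a)]
E
cat > fit.py <<'E'
from h import *
T=pickle.load(open('top.pkl','rb'));S=pickle.load(open('scene.pkl','rb'))
t=lambda u,v:np.array([240+u/3.6-.36,155+v/3.6-.36]); s=lambda u,v:np.array([180+u/3-.33,140+v/3-.33])
obs=[(T,t(294,367),lambda a:key(85)),(T,t(360,379),lambda a:key(35)),(T,t(424,393),lambda a:key(-15)),
(T,t(308,47),lambda a:cov(a,0,45,125)),(T,t(637,115),lambda a:cov(a,0,45,-125)),(T,t(630,290),lambda a:cov(a,150,45,-125)),
(S,s(530,230),lambda a:cov(a,0,45,125)),(S,s(275,447),lambda a:cov(a,0,45,-125)),(S,s(130,265),lambda a:cov(a,150,45,-125)),(S,s(400,75),lambda a:cov(a,150,45,125)),
(S,s(290,520),lambda a:[130,-125,0])]
def f(p): return np.concatenate([proj(c,world(p,g(p[3])))[0]-o for c,o,g in obs])
b=least_squares(f,[500,-80,-.2,.6],loss='soft_l1')
print(b.x); print(f(b.x).reshape(-1,2).round(1))
np.save('p.npy',b.x)
for n,k in (('pause',85),('feed',35),('cancel',-15)): print(n,world(b.x,key(k)))
a=b.x[3]
for y in(125,0,-125): print(world(b.x,cov(a,150,45,y)),world(b.x,cov(0,150,45,y)),world(b.x,cov(a,0,45,y)))
E
python3 fit.py
```

```text
[ 5.51402767e+02 -8.78094880e+01 -1.85982255e-01  4.72356810e-01]
[[-0.4  0.1]
 [-0.5  0.6]
 [ 0.   0.5]
 [-0.6 -1.1]
 [ 0.6 -0.4]
 [-0.2  0.9]
 [ 0.8 -0.9]
 [ 0.2  0.5]
 [-0.1  1.7]
 [ 0.1 -1.6]
 [-1.9  2.3]]
pause [[475.0405473   13.05011242  98.91016862]]
feed [[465.79495037 -36.08764228  98.91016862]]
cancel [[456.54935345 -85.22539699  98.91016862]]
[[581.29739235  33.75907738 203.32037252]] [[545.03410691  40.58225687 140.        ]] [[712.56867496   9.05950829 135.07243007]]
[[558.18340004 -89.08530939 203.32037252]] [[521.92011459 -82.26212989 140.        ]] [[ 689.45468264 -113.78487847  135.07243007]]
[[ 535.06940772 -211.92969615  203.32037252]] [[ 498.80612228 -205.10651665  140.        ]] [[ 666.34069033 -236.62926523  135.07243007]]
```

Emit:
move_arm(rows=[[[0,0,-0.025,0,0,0],[-0.035,-0.031,-0.025,0,0,-0.5],[-0.071,-0.063,-0.025,0,0,-1],[-0.106,-0.094,-0.025,0,0,-1.5],[-0.142,-0.126,-0.025,0,0,-2],[-0.178,-0.158,-0.025,0,0,-2.5],[-0.214,-0.19,-0.025,0,0,-3],[-0.25,-0.222,-0.025,0,0,-3.5],[-0.286,-0.254,-0.025,0,0,-4],[-0.322,-0.286,-0.025,0,0,-4.5],[-0.358,-0.318,-0.025,0,0,-5],[-0.394,-0.35,-0.025,0,0,-5.5],[-0.43,-0.382,-0.025,0,0,-6],[-0.466,-0.414,-0.025,0,0,-6.5],[-0.502,-0.446,-0.025,0,0,-7],[-0.538,-0.478,-0.025,0,0,-7],[-0.562,-0.499,-0.025,0,0,-7],[-0.577,-0.513,-0.025,0,0,-7],[-0.577,-0.513,-0.025,0,0,-7],[-0.577,-0.513,-0.025,0,0,-7]]], grip=0, newtons=40)

```text
time: 2.15
tool_pos: [575.8, -92.5, 263.6]
tcp_rot: [180.0, -0.1, 169.3]
ft_force: [-0.1, 0.7, -0.1]
finger_gap: -0.0
```

```bash
cat > look.py <<'E'
import sys,cv2,pickle
from bench import sensors,viewer
n,k=sys.argv[1],sys.argv[2]
s=viewer.snapshot(n);pickle.dump(s,open(k+'.pkl','wb'))
a=s['color'][:,:,::-1]
if len(sys.argv)>3:
    x0,y0,x1,y1,f=map(float,sys.argv[3:8]);a=cv2.resize(a[int(y0):int(y1),int(x0):int(x1)],None,fx=f,fy=f,interpolation=cv2.INTER_CUBIC)
cv2.imwrite(f'pics/{k}.png',a)
q=sensors.sense()
for i in('time','joint_pos','tool_pos','tcp_rot','ft_force','finger_gap'):print(i,q[i])
E
python3 look.py wrist w1; python3 look.py scene s1 180 100 400 300 3
```

```text
time 2.2
joint_pos [-1.41229809e+01  4.37391949e+00  8.60169866e+01  1.88107593e-02
  8.96631495e+01 -9.34295889e+01]
tool_pos [575.74677455 -91.94653296 263.95103745]
tcp_rot [ 1.79977990e+02 -5.28335339e-02  1.69306499e+02]
ft_force [ 0.44675688  0.01675158 -0.76113942]
finger_gap -0.14098858709431994
time 2.25
joint_pos [-1.40892806e+01  4.34242441e+00  8.60324451e+01  1.46617572e-02
  8.96584744e+01 -9.34340270e+01]
tool_pos [575.74107237 -91.61953148 264.12112255]
tcp_rot [ 1.79983368e+02 -3.24058297e-02  1.69344659e+02]
ft_force [-1.70080129  1.23933426  0.26377519]
finger_gap 0.17656508786055555
```

View pics/w1.png

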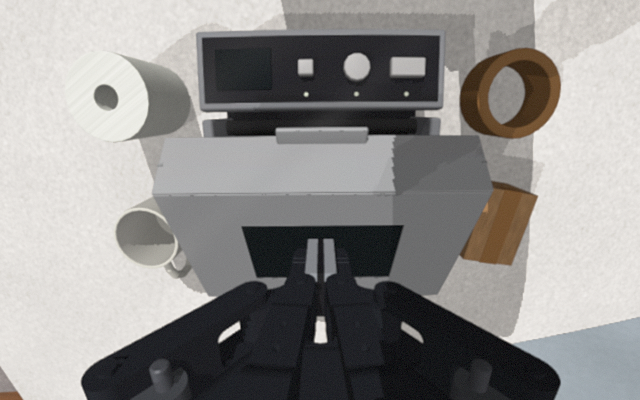

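View pics/s1.png

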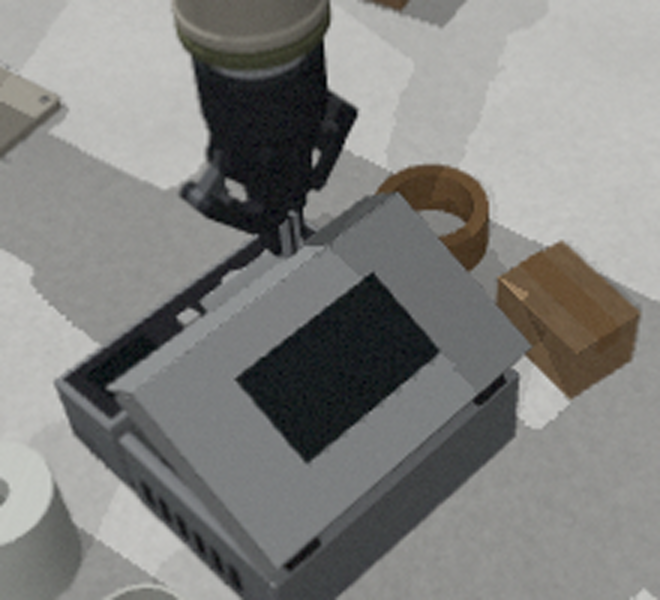

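The wrist view shows the closed fingers over the cover window, with the keys at about (407,67), (357,67) and (305,67) and the cover's front top edge from (163,193) to (491,190). I'll cross-check the fit against this view.

```bash
python3 - <<'E'
from h import *
import pickle
p=np.load('p.npy');W=pickle.load(open('w1.pkl','rb'))
print(proj(W,world(p,[key(85),key(35),key(-15),cov(p[3],150,45,-125),cov(p[3],150,45,125)])).round(1))
obs=[(407.5,67),(357,67),(305.5,67.5),(163,193),(491,190)]
f=lambda q:(proj(W,world(q,[key(85),key(35),key(-15),cov(q[3],150,45,-125),cov(q[3],150,45,125)]))-obs).ravel()
b=least_squares(f,p);print(b.x,f(b.x).round(1))
for k in(85,35):print(world(b.x,key(k)))
E
```

```text
[[408.7  66.2]
 [357.3  65.7]
 [305.5  65.8]
 [148.9 197. ]
 [494.4 196.2]]
[ 5.55197851e+02 -8.59075671e+01 -1.67486846e-01  4.11528223e-01] [ 1.9  1.2  1.1  1.8  0.9  2.3 -5.6  0.4  2.5 -3.3]
[[476.9833583   13.52251285  98.91016862]]
[[468.64811375 -35.77782891  98.91016862]]
```

Emit:
move_arm(rows=[[[0,0,0.03,0,0,0],[0,0,0.05,0,0,0],[0,0,0.055,0,0,0],[0,0,0.06,0,0,0],[0,0,0.065,0,0,0],[0,0,0.07,0,0,0],[0,0,0.075,0,0,0],[0,0,0.08,0,0,0],[0,0,0.085,0,0,0],[0,0,0.09,0,0,0],[0,0,0.094,0,0,0],[0,0,0.098,0,0,0],[0,0,0.102,0,0,0],[0,0,0.105,0,0,0],[0,0,0.108,0,0,0]]])

```text
time: 3.75
tool_pos: [576.0, -92.4, 155.9]
tcp_rot: [-180.0, -0.0, 169.3]
ft_force: [-1.5, 1.2, 4.0]
finger_gap: 0.0
```

Emit:
move_arm(rows=[[[0,0,0.002,0,0,0],[0,0,0.004,0,0,0],[0,0,0.006,0,0,0],[0,0,0.0075,0,0,0],[0,0,0.0085,0,0,0]]])

```text
time: 4.25
tool_pos: [576.1, -92.4, 148.0]
tcp_rot: [-180.0, -0.0, 169.3]
ft_force: [-6.2, 1.8, 11.9]
finger_gap: 0.2
```

Emit:
move_arm(rows=[[[0,0,0.0005,0,0,0],[0,0,0.001,0,0,0],[0,0,0.001,0,0,0]]])

```text
time: 4.55
tool_pos: [576.1, -92.4, 148.0]
tcp_rot: [-180.0, 0.0, 169.3]
ft_force: [-7.4, 1.9, 11.5]
finger_gap: -0.1
```

```bash
python3 look.py scene s2 180 100 400 300 3
```

```text
time 4.6
joint_pos [-1.41483471e+01  8.36779783e+00  9.39749240e+01 -5.88315567e-03
  7.76503269e+01 -9.34601668e+01]
tool_pos [576.07494194 -92.45213227 148.00031711]
tcp_rot [-1.79993844e+02  6.59163594e-03  1.69313078e+02]
ft_force [-7.36619255  3.04906021 11.2865863 ]
finger_gap -0.28394991820821996
```

View pics/s2.png

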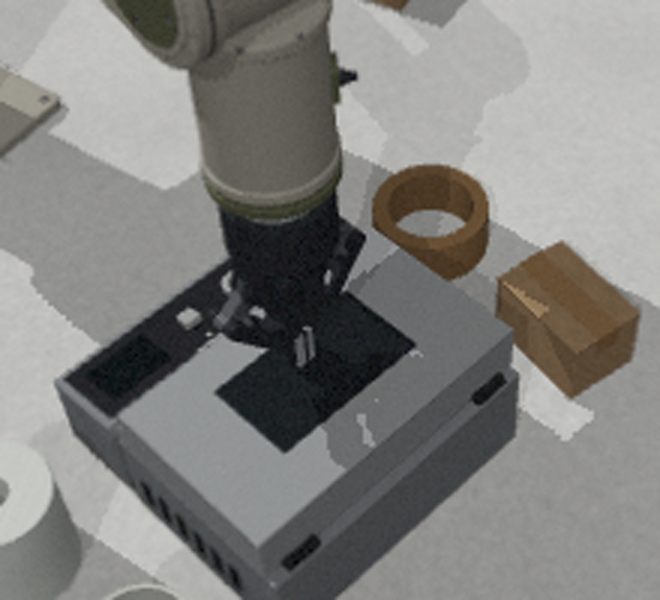

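Emit:
move_arm(rows=[[[0,0,0.001,0,0,0],[0,0,0.002,0,0,0],[0,0,0.002,0,0,0]]])

```text
time: 4.9
tool_pos: [576.2, -92.5, 147.9]
tcp_rot: [-180.0, 0.0, 169.3]
ft_force: [-14.3, 4.0, 24.8]
finger_gap: 0.2
```

Emit:
move_arm(rows=[[[0,0,-0.01,0,0,0],[0,0,-0.045,0,0,0],[0.025,0.017,-0.055,0,-2,0],[0.05,0.034,-0.055,0,-4,0],[0.08,0.052,-0.055,0,-6,0],[0.105,0.07,-0.045,0,-8,0],[0.122,0.08,-0.035,0,-8.6,0],[0.129,0.085,-0.025,0,-8.6,0],[0.129,0.085,-0.025,0,-8.6,0],[0.129,0.085,-0.025,0,-8.6,0]]])

```text
time: 5.9
tool_pos: [465.8, 14.6, 170.1]
tcp_rot: [-180.0, 8.6, 169.3]
ft_force: [0.6, 0.1, 0.6]
finger_gap: -0.1
```

```bash
python3 look.py wrist w2; python3 look.py top t2 240 155 460 300 3.6
```

```text
time 5.95
joint_pos [ -3.71637674 -20.22344939 118.5692266   -1.10486775  73.07397435
 -82.7620347 ]
tool_pos [466.16478789  14.43277118 170.42985177]
tcp_rot [-179.99212937    8.64756701  169.28863433]
ft_force [ 1.01239722 -0.35155127 -0.0516043 ]
finger_gap 0.01194787384455984
time 6.0
joint_pos [ -3.72848727 -20.21527542 118.55343274  -1.10298415  73.07791399
 -82.75339016]
tool_pos [466.25917379  14.33939123 170.52288998]
tcp_rot [-179.99575809    8.65099569  169.26708349]
ft_force [-0.17979401 -0.35315721  0.05635199]
finger_gap -0.2783125024706928
```

View pics/w2.png

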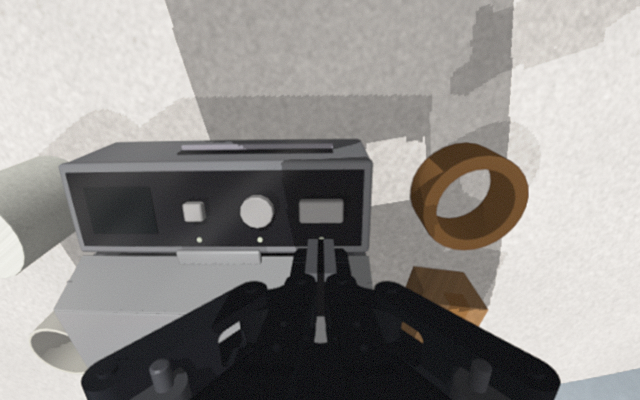

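View pics/t2.png

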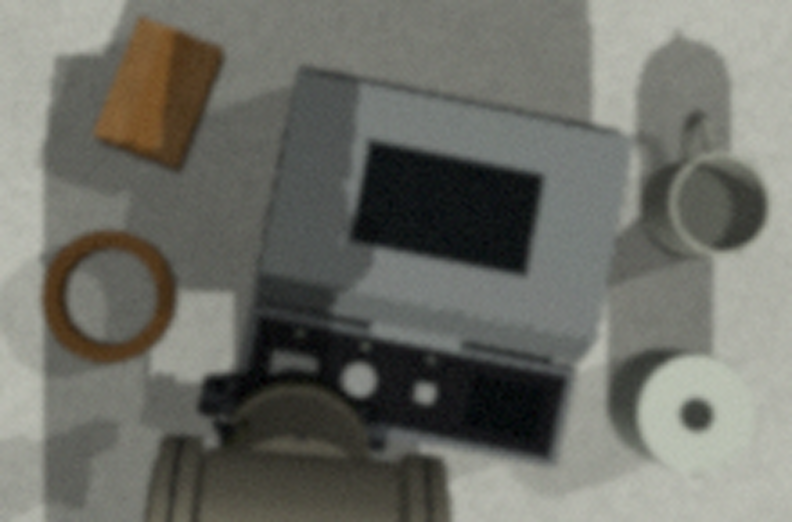

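The cover now looks shut in both views. In the wrist view the keys sit at about (321,211), (257,211) and (194,211).

```bash
python3 - <<'E'
from h import *
p=np.load('p.npy')[:3];W=pickle.load(open('w2.pkl','rb'));T=pickle.load(open('t2.pkl','rb'))
K=[key(85),key(35),key(-15)]
print(proj(W,world(p,K)).round(1))
obs=[(321,211),(257,211),(194,211)]
f=lambda q:(proj(W,world(q,K))-obs).ravel()
b=least_squares(f,p);print(b.x,f(b.x).round(1))
for k in K:print(world(b.x,k),world(p,k))
for y in(125,-125):print((proj(T,world(p,[cov(0,0,45,y),cov(0,150,45,y)]))-[240,155])*3.6)
# fingertip TCP projected along tool z
R=Ro.from_euler('xyz',[-180,8.65,169.3],degrees=True).as_matrix();print(R.round(4)); c=np.array([466.2,14.4,170.5])
print(proj(W,[c+R[:,2]*8,c+R[:,2]*72]))
E
```

```text
[[321.7 212.9]
 [256.6 212.9]
 [192.4 212.8]]
[ 5.50104426e+02 -8.68736671e+01 -1.83452065e-01] [ 1.3 -0.1 -0.   0.1 -1.3  0.2]
[[473.48725678  13.79239982  98.91016862]] [[475.0405473   13.05011242  98.91016862]]
[[464.36601718 -35.3685907   98.91016862]] [[465.79495037 -36.08764228  98.91016862]]
[[455.24477759 -84.52958121  98.91016862]] [[456.54935345 -85.22539699  98.91016862]]
[[299.00058218  67.89338377]
 [256.47349279 270.61613903]]
[[634.5931121  138.84821712]
 [595.91246222 341.5077161 ]]
[[-0.9714  0.1857  0.1478]
 [ 0.1836  0.9826 -0.0279]
 [-0.1504 -0.     -0.9886]]
[[321.73877691 255.49697167]
 [321.33339982 215.2790891 ]]
```

Emit:
move_arm(rows=[[[0.002,0,0.03,0,0,0],[0.002,0,0.05,0,0,0],[0.002,0,0.058,0,0,0],[0.002,0,0.06,0,0,0],[0.002,0,0.06,0,0,0],[0.002,0,0.06,0,0,0]]])

```text
time: 6.6
tool_pos: [473.0, 13.5, 111.5]
tcp_rot: [180.0, 8.7, 169.3]
ft_force: [0.0, 0.0, -0.3]
finger_gap: 0.3
```

```bash
python3 look.py wrist w3;python3 look.py scene s3 200 100 360 240 4
```

```text
time 6.65
joint_pos [ -3.78524511 -15.48163807 121.24540007  -1.13226066  65.58944141
 -82.69682828]
tool_pos [472.91629966  13.58891088 111.49776764]
tcp_rot [179.98616289   8.71175518 169.30052416]
ft_force [-0.14407603 -0.89707715  0.32918535]
finger_gap -0.3493741271807865
time 6.7
joint_pos [ -3.77901329 -15.48730706 121.25926509  -1.13318381  65.5825537
 -82.69487313]
tool_pos [472.84145134  13.64030009 111.41309744]
tcp_rot [179.98687792   8.71055709 169.30531356]
ft_force [ 0.29213828 -1.11089425 -0.09056293]
finger_gap 0.04369847356189636
```

View pics/w3.png

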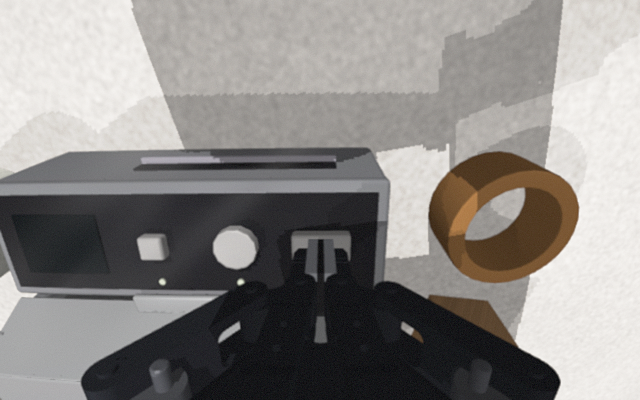

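View pics/s3.png

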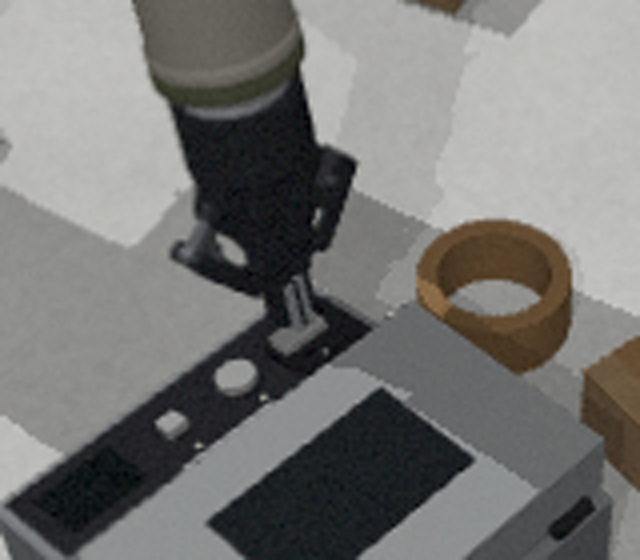

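The closed fingertips are centred over the oblong pause key, about 4 mm above it.

Emit:
move_arm(rows=[[[0,0,0.003,0,0,0],[0,0,0.005,0,0,0],[0,0,0.007,0,0,0],[0,0,0.008,0,0,0],[0,0,0.009,0,0,0],[0,0,0.0095,0,0,0]]])

```text
time: 7.3
tool_pos: [473.7, 13.5, 102.0]
tcp_rot: [180.0, 8.6, 169.3]
ft_force: [-10.0, 0.8, 18.5]
finger_gap: -0.1
```

Emit:
move_arm(rows=[[[0,0,0,0,0,0],[0,0,-0.004,0,0,0],[0,0,-0.01,0,0,0],[0,0,-0.025,0,0,0],[0,0,-0.03,0,0,0],[0,-0.015,-0.03,0,0,0],[0,-0.035,-0.03,0,0,0],[0,-0.05,-0.03,0,0,0],[0,-0.05,-0.025,0,0,0],[0,-0.05,-0.016,0,0,0],[0,-0.05,-0.01,0,0,0],[0,-0.05,-0.01,0,0,0],[0,-0.05,-0.01,0,0,0]]])

```text
time: 8.6
tool_pos: [462.4, -34.9, 110.1]
tcp_rot: [180.0, 8.5, 169.4]
ft_force: [0.2, 0.4, 0.9]
finger_gap: -0.0
```

```bash
python3 look.py wrist w4;python3 look.py scene s4 200 100 360 240 4
```

```text
time 8.65
joint_pos [-1.06647536e+01 -1.71407641e+01  1.22665998e+02  6.47736402e-03
  6.58994444e+01 -9.00117036e+01]
tool_pos [462.65751692 -34.98790822 110.51773251]
tcp_rot [179.99545327   8.57532297 169.34440746]
ft_force [ 0.2044206   0.41647599 -1.28876895]
finger_gap 0.058225727272664916
time 8.7
joint_pos [-1.06710205e+01 -1.71587207e+01  1.22654497e+02  2.01966399e-03
  6.58998717e+01 -9.00146643e+01]
tool_pos [462.8207918  -35.09578571 110.77631019]
tcp_rot [-179.9997495     8.60435226  169.3429766 ]
ft_force [-0.17855558  0.68071342  0.17775231]
finger_gap 0.13579429264866885
```

View pics/w4.png

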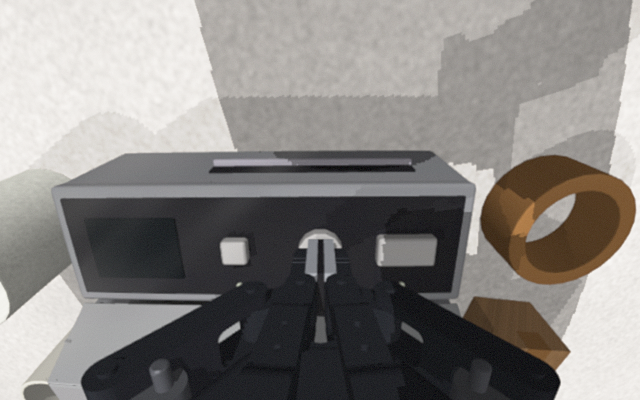

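View pics/s4.png

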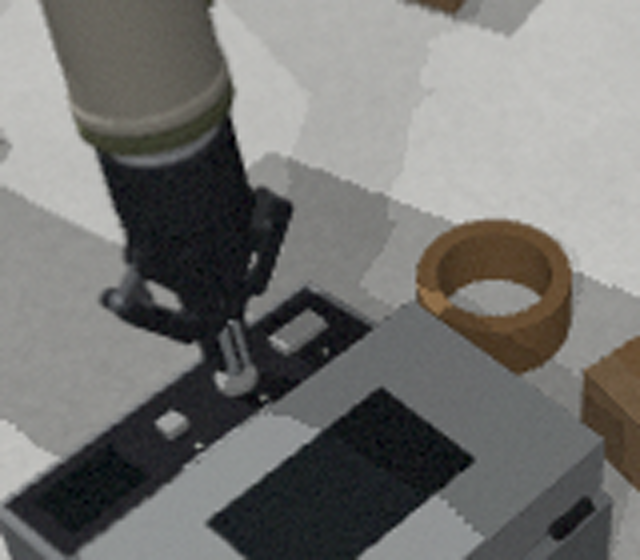

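The fingertips are over the round feed key, and the pause key is back up.

Emit:
move_arm(rows=[[[0,0,0.003,0,0,0],[0,0,0.006,0,0,0],[0,0,0.008,0,0,0],[0,0,0.0095,0,0,0],[0,0,0.0095,0,0,0],[0,0,0.0095,0,0,0],[0,0,0.0095,0,0,0],[0,0,0.0095,0,0,0],[0,0,0.0095,0,0,0],[0,0,0.0095,0,0,0]]])

```text
time: 9.7
tool_pos: [464.5, -35.6, 102.1]
tcp_rot: [180.0, 8.6, 169.3]
ft_force: [-3.2, 1.6, 8.4]
finger_gap: -0.3
```

Emit:
move_arm(rows=[[[0,0,0.001,0,0,0],[0,0,0.001,0,0,0],[0,0,0.001,0,0,0],[0,0,0.001,0,0,0],[0,0,0.001,0,0,0],[0,0,0.001,0,0,0],[0,0,0.001,0,0,0],[0,0,0.001,0,0,0],[0,0,0.001,0,0,0],[0,0,0.001,0,0,0],[0,0,0.001,0,0,0],[0,0,0.001,0,0,0],[0,0,0.001,0,0,0],[0,0,0.001,0,0,0],[0,0,0.001,0,0,0],[0,0,0.001,0,0,0],[0,0,0.001,0,0,0],[0,0,0.001,0,0,0],[0,0,0.001,0,0,0],[0,0,0.001,0,0,0]]])

```text
time: 11.7
tool_pos: [464.5, -35.7, 101.9]
tcp_rot: [180.0, 8.6, 169.3]
ft_force: [-10.8, 3.1, 19.0]
finger_gap: 0.1
```

Emit:
move_arm(rows=[[[0,0,0,0,0,0],[0,0,0,0,0,0],[0,0,0,0,0,0],[0,0,0,0,0,0]]])

```text
time: 12.1
tool_pos: [464.6, -35.7, 102.0]
tcp_rot: [180.0, 8.6, 169.3]
ft_force: [-11.5, 3.1, 19.3]
finger_gap: 0.1
```

Emit:
move_arm(rows=[[[0,0,-0.005,0,0,0],[0,0,-0.02,0,0,0],[0,0,-0.05,0,0,0],[0,0,-0.09,0,0,0],[0,0,-0.12,0,0,0],[0,0,-0.12,0,0,0],[0,0,-0.12,0,0,0],[0,0,-0.12,0,0,0]]])

```text
time: 12.9
tool_pos: [445.9, -32.3, 217.4]
tcp_rot: [-180.0, 8.5, 169.3]
ft_force: [-0.3, 0.3, -0.4]
finger_gap: 0.2
```

```bash
python3 look.py wrist w5;python3 look.py scene s5 180 80 400 270 3
```

```text
time 12.95
joint_pos [-1.07191992e+01 -2.55658648e+01  1.17579600e+02  3.00189965e-04
  7.95510276e+01 -9.00253359e+01]
tool_pos [445.7253152  -32.26422238 217.11317257]
tcp_rot [-179.99654608    8.4352364   169.30635873]
ft_force [-0.62506516 -0.0033978  -0.06966483]
finger_gap 0.12939999006499045
time 13.0
joint_pos [-1.07209460e+01 -2.55570103e+01  1.17572418e+02  1.38826983e-03
  7.95562773e+01 -9.00215522e+01]
tool_pos [445.73190778 -32.27246348 217.11537947]
tcp_rot [-179.99820912    8.42831442  169.30058715]
ft_force [ 0.54087525 -0.25197456 -0.03841942]
finger_gap -0.035799103368603334
```

View pics/w5.png

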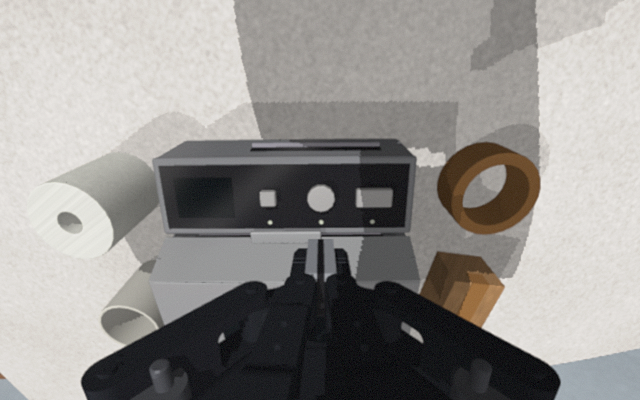

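View pics/s5.png

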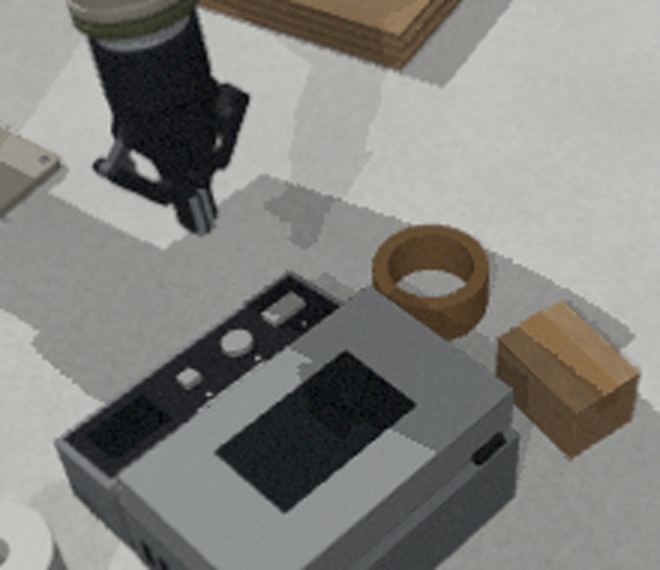

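Both views show the cover shut, all three keys up, the surrounding objects unmoved and the arm clear.

```bash
python3 -c "
from bench import hand_in
print(hand_in())"
```

```text
the job is handed in; nothing more can be done
None
```

The job is done and handed in at about 13 s, with no verdict reported.

- **Cover:** I pushed it down with closed fingers until it met a hard stop. The fingertips were 140 mm up, which is the shut height, and held there at about 25 N.
- **Pause key:** I pressed it to its stop at about 20 N, and the next pictures showed it back up.
- **Feed key:** I held it down for about 3 s. The first 0.6 s or so was at about 9 N, above the 5 N needed, then about 20 N, and then I let go.

In the last pictures the cover is shut, all three keys are up and the cancel key was never touched. The tape, carton, spare roll and mug look where they were, and the arm is clear with about 0 N at the wrist.

**Disagreements:** The camera estimates of the key positions differed by about 2–4 mm, mostly front to back. A rough check of the cover's front corners in one wrist view was off by up to 14 pixels. Neither mattered, because I checked in the pictures that the fingertips were over each key before pressing.

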